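Clamp the vacuum pipe with its quick-release U-bolt

TASK

The degassing chamber's vacuum pipe lies unclamped on its blue support bracket: take the middle-sized U-bolt from the wooden caddy, pass both its legs around the pipe and down through the two holes of the bracket plate, and press it fully home until its bow rests on the pipe. Then push the red-tabbed locking fork all the way in, towards the chamber, so that it holds the legs, and let go. Feel for the holes and press gently, without forcing anything, and leave the other U-bolts and everything else on the bench where they are.

Things in the scene. Friction and masses are not known exactly. Their poses are not given: they have to be found in the camera images.
- ubolt: Middle-sized zinc U-bolt of 8 mm bar, standing bow up in one of the caddy's three slots, 0.09 kg. Legs 39 mm apart centre to centre (31 mm clear inside, 47 mm over the outside), 83.5 mm tall. Origin midway between the two leg ends; z up to the bow, x from leg to leg. Legs are straight from z = 0 to 60 mm, the half-round bow is above. It may lean by 2 degrees in its slot
- ubolt_bow (a point): Top of the middle-sized U-bolt's bow, 83.5 mm above its leg ends. Its leg ends taper from 8 to 6 mm over the last 4 mm; each leg has two flats for the locking fork from 14 to 23 mm above its end. Around the pipe it has only 2 mm to spare on each side, so that it can be centred by touching the pipe with either leg; measured poses can be 1 to 2 mm off. More than 50 N on the plate is forcing
- ubolt_large: Larger U-bolt (63 mm over the outside) for another pipe, in another slot; origin and axes as for ubolt. Not for this job: leave it
- ubolt_small: Smaller U-bolt (35 mm over the outside) for another pipe, in another slot; origin and axes as for ubolt. Not for this job: leave it
- caddy: Fixed wooden block 100 (x) x 150 (y) x 40 mm high with three slots along its x, 48 mm apart, each 75 mm long, 9 mm wide, 30 mm deep; a U-bolt stands in each with its leg ends 10 mm above the bench. Which slot holds which varies. Origin: centre of its underside
- skid: Degassing skid fixed to the bench: base plate, steel vacuum chamber (164 mm across, 171 mm high, lid gauge up to 200 mm; centre at y = -225 mm) and the blue pipe support. Origin on the bench under the pipe's axis, mid support; y along the pipe away from the chamber, z up. The pipe's brass valve reaches from y = 70 to 120 mm, up to z = 145 mm.
- holes_nominal (a point): Top of the support's blue plate, 90 mm above the bench, on the skid's axes. The plate is 100 (x) x 96 (y) x 12 mm with two 9.5 mm through holes at x = -19.5 and +19.5 mm, either side of the pipe. It is bolted down through slots along the pipe: both holes lie together anywhere from 9 mm before to 9 mm beyond this point in y. No measured pose tells where: look or feel
- pipe: Stainless vacuum pipe of 27 mm diameter fixed on the skid, level, along the skid's y; axis 115.5 mm, top 129 mm above the bench; same origin and axes as skid. The U-bolt's origin is 90 mm above the bench with its leg ends on top of the plate and 53.5 mm with the bow home on the pipe. A leg meets solid plate when over about 1.7 mm off its hole
- seat (a point): Top of the pipe above the skid's origin, where the bow will rest. Spring plungers in both holes grip the legs: pushing the U-bolt down the 36 mm through the plate takes about 6 to 11 N and it stays where it is left; the push rises steeply when the bow meets the pipe. More than 30 N on the pipe is forcing
- fork (a joint): Travel of the locking fork under the plate, m: 0 pulled out (as it starts), 0.016 fully in. It slides along the pipe towards the chamber (-y of skid) with about 3 N and stays where it is left; its tines enter the flats of the legs only when the U-bolt is home (within about 2 mm)
- tab_nominal (a point): On the skid: centre of the top of the fork's red tab when pulled out, but the tab shares the plate's shift of up to 9 mm either way in y. Tab: 22 mm along the skid's x, 10 mm along its y, from 86 to 112 mm above the bench, beside the plate (3 mm from its edge). Push its +y face towards -y
- dye_cup: White cup 84 mm across with blue dye, bystander
- black_jar: Black jar with orange label, 68 mm across, bystander
- red_jar: Small grey jar with red cap, 54 mm across, bystander
- tub: White tub 88 mm across, bystander
- brush: Blue-handled brush 200 mm long lying on the bench, bystander
- spanner: Steel spanner 170 mm long lying on the bench, bystander
There are look-alikes about, which are no part of the job. What is shaped like the ubolt but orange is not meant.

How it is judged:
By the outcome, as a careful person would: the job done as asked, in the order asked, and still so for the second after the job is handed in, with the robot touching nothing.
It also fails if it takes over 64 s, if anything falls off the work surface, if the arm or the gripper's body presses on something with over 40 N, if the wrist force passes 120 N, or if a joint passes its speed limit or range.

ROBOT

A 7-joint arm with a two-finger parallel gripper is mounted at the origin on the work surface. World frame = base frame: x ahead of the robot, y to its left, z up, the work surface at z = 0. Lengths are in m, angles in rad, forces in N, time in s.
With the tool pointing down it reaches from about 0.4 to 0.875 m from the base axis. Payload 19.3 kg.
Tool frame: the origin (TCP) lies at the very end of the fingers, on their centre line; the grasp point (between the pads) lies 19 mm behind it; z points along the fingers, y is the line along which they close (so a half turn about z gives the same grasp; the last joint's range is limited). The gripper opens to 85 mm and grips with 20 to 120 N. Pads are 22 mm wide; open, the fingers measure 114 mm over their backs; the gripper's body (76 mm by 85 mm) begins 54 mm behind the grasp point. The pads swing forward as they close: fully open they stand 13 mm farther back than shut.
Start: joints at [-1.402, 0.521, -0.036, 1.599, 0.021, 1.021, -0.113], TCP at [0.148, 0.607, 0.231] pointing down, gripper open.
Joint ranges: [-2.91, 2.91], [-0.3, 2.13], [-1.5, 1.42], [0.17, 2.43], [-1.26, 4.41], [0.16, 1.93], [-2.52, 2.52]. Speed limits (rad/s): [1.89, 1.89, 2.39, 2.39, 3.01, 3.01, 3.01].

INTERFACE

Orientations are given as [roll, pitch, yaw] about the fixed x, y, z axes, in that order (R = Rz(yaw) Ry(pitch) Rx(roll)).
In Python, from workcell import bot gives the robot as it stands.
- The arm moves only by the shell command python3 -m crank 'ROWS' [FORCE]. ROWS is a JSON object of lists of equal length, an entry for each row: "travel": the shift along the world's x, y, z in cm, a list of three; "turn": the turn, a rotation vector about the world's x, y, z in degrees, a list of three; "gripper": the closure, from 0 (fully open) to 1 (shut). A call has exactly 5 rows; each row is the pose to reach, as a shift and turn from the pose commanded when the call began; what a row does not reach only later rows make up. A row lasts 1/10 s, in which the tool goes at most 50 mm and 8.59 degrees, less where a joint would pass 70% of its speed; a pose out of reach is approached as far as the arm can. A call with a gripper value outside its range is refused whole. The fingers move at their own pace and stop on an object; FORCE is the grip in N (left out, the last holds). Time passes only in rows, so rows that repeat a pose let the fingers close, or fill a call up. It gives the time, the measured TCP pose, the force, the opening and the grip force at its end, in the units of the state.
- bot.observe(): the state, without advancing time (a new reading comes with each control period).
- bot.grab_frame(name): name is "scene" or "top" or "wrist"; returns a dict with "pixels" (400x640x3 uint8, red, green, blue), "fx", "fy", "cx", "cy" (pixels), "dist" ([k1, k2, p1, p2, k3] as OpenCV has them; the pictures are not rectified), "extrinsics" (4x4, takes a point from world to camera coordinates). Camera axes: x right, y down, z forward; pixel columns grow to the right and rows downward; lengths in m; the calibration is good to about 2 mm. A picture is of the moment at which its call begins. There is no depth.
- bot.job_done(): hands the job in; it is judged then, once.
The state is a dict: "clock": time; "qpos": joint angles; "qd": joint speeds; "joint_efforts": joint torques, N m; "position": TCP position; "tool_rot": TCP orientation; "force": force on the tool from outside, world axes, zero at the start; "moment": the same for the moment, N m; "grip_width": finger opening in m; "finger_force": force on a finger pad.
Only numpy, scipy, OpenCV 4.12 (cv2) and the standard library are available. Lean on these libraries where they do the work, as an engineer would, in place of code of your own. Each camera call takes 0.05 s, during which the arm holds its last target. There are 200 camera calls.

## Working session

There is one attempt and no reset: what is moved stays moved. The work goes in short steps, Python scripts to look and compute and a shell command to move; the robot and the scene stay as the last step left them, time stands still between calls to the robot, and variables do not carry over. Pictures are saved under pics/ and viewed, at most 10 in all, crops included, and the job is handed in when it is done.

```bash
ls; mkdir -p pics; python3 - <<'E'
from workcell import bot
import cv2,pickle
o=bot.observe();print(o['clock'],o['position'],o['tool_rot'],o['force'],o['grip_width'])
for n in('scene','top'):
    f=bot.grab_frame(n);pickle.dump(f,open(n+'.pkl','wb'))
    cv2.imwrite(f'pics/{n}0.png',f['pixels'][:,:,::-1])
    print(n,f['fx'],f['cx'],f['cy'],f['dist'],f['extrinsics'])
E
```

```text
pics
0.0 [0.14779919 0.60691245 0.23072785] [-3.14044299e+00  9.19961843e-05  2.90276539e+00] [ 0.33681738 -0.69111326 -0.86697911] 0.08537393445932606
scene 375.27627392675754 312.0948805016948 201.08239032631334 [0.0233335 0.        0.        0.        0.       ] [[-0.51774779  0.85541611 -0.01415997  0.16358838]
 [ 0.63493222  0.37309968 -0.67650403 -0.3490556 ]
 [-0.57340937 -0.35924909 -0.73630278  1.2554019 ]
 [ 0.          0.          0.          1.        ]]
top 419.12957064412626 315.1328310207342 199.66478637734025 [-0.06614037  0.          0.          0.          0.        ] [[ 0.01056804 -0.99993878 -0.0032781   0.15077145]
 [-0.99281891 -0.01010202 -0.11919964  0.60103983]
 [ 0.11915923  0.00451427 -0.99286489  0.89538822]
 [ 0.          0.          0.          1.        ]]
```

View pics/scene0.png

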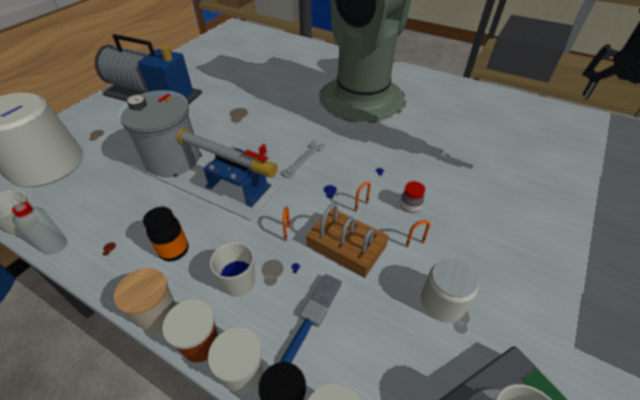

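View pics/top0.png

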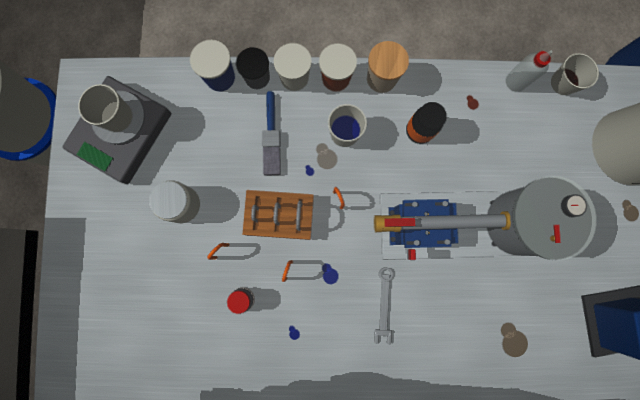

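The scene view shows the caddy at (346,240) with three grey U-bolts. Orange look-alikes stand at (286,222), (362,195) and (418,233), the skid pipe runs from (190,138) to (270,170), and there is a red item near (258,152). In the top view the caddy is at (278,215), with bolts at columns ~255, 277 and 299. The blue plate is at (423,222) and the red tab probably at (411,254); the red handle on the valve is at (400,223).

```bash
python3 - <<'E'
import cv2,pickle,numpy as np
def crop(n,x0,y0,w,h,s):
    p=pickle.load(open(n+'.pkl','rb'))['pixels'][y0:y0+h,x0:x0+w,::-1]
    return cv2.resize(p,None,fx=s,fy=s,interpolation=cv2.INTER_CUBIC)
a=np.hstack([crop('top',235,180,90,65,4),crop('top',370,185,110,65,4)])
b=np.hstack([crop('scene',295,190,100,85,4),crop('scene',195,130,100,85,4)])
cv2.imwrite('pics/c1.png',np.vstack([a,np.zeros_like(a[:,:])[:0]]));
cv2.imwrite('pics/c1.png',np.vstack([a[:,:800],b[:,:800]])[:600])
E
```

```text
(no output)
```

View pics/c1.png

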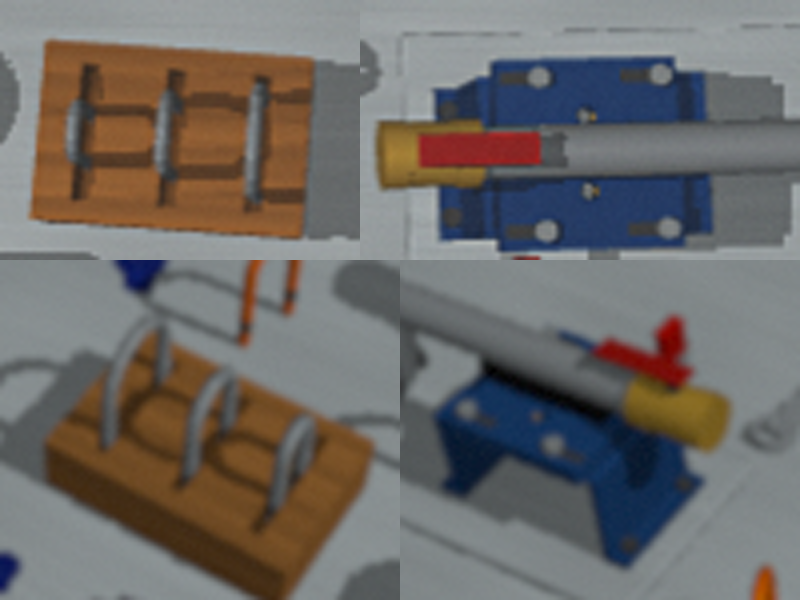

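The caddy crop shows three bolts with bow lengths of about 16, 22 and 30 px. Candidates for the U-bolt:
- left (253,213): small
- middle (276,213): **the wanted one**
- right (299,215): large
- orange at (340,197), (215,251) and (287,271): look-alikes

Both plate holes are visible, at (427,214) and (427.8,232.5).

```bash
cat > h.py <<'E'
import numpy as np,cv2,pickle
def ray(f,u,v):
    K=np.array([[f['fx'],0,f['cx']],[0,f['fy'],f['cy']],[0,0,1.]])
    p=cv2.undistortPoints(np.array([[[u,v]]],float),K,np.array(f['dist']))[0,0]
    E=np.array(f['extrinsics']);R,t=E[:3,:3],E[:3,3]
    return -R.T@t,R.T@np.array([p[0],p[1],1.])
def atz(f,u,v,z):
    c,d=ray(f,u,v);return c+d*(z-c[2])/d[2]
def proj(f,P):
    K=np.array([[f['fx'],0,f['cx']],[0,f['fy'],f['cy']],[0,0,1.]]);E=np.array(f['extrinsics'])
    return cv2.projectPoints(np.array(P,float).reshape(-1,3),cv2.Rodrigues(E[:3,:3])[0],E[:3,3],K,np.array(f['dist']))[0][:,0]
E
python3 - <<'E'
from h import *
np.set_printoptions(precision=4,suppress=True)
t=pickle.load(open('top.pkl','rb'));s=pickle.load(open('scene.pkl','rb'))
L=lambda x,y:(235+x/4-.4,180+y/4-.4); R=lambda x,y:(370+(x-360)/4-.4,185+y/4-.4)
c=np.array([atz(t,*L(*q),.04) for q in((47,41),(314,59),(302,238),(31,218))]);print('caddy',c,c.mean(0),np.linalg.norm(c-np.roll(c,1,0),axis=1))
e=(c[0]+c[3]-c[1]-c[2]);print('caddy y-axis ang',np.degrees(np.arctan2(e[1],e[0])))
for n,q in dict(small=(76,133),mid=(166,134),midlo=(158,178),midhi=(172,92),large=(257,142)).items():print(n,atz(t,*L(*q),.09))
print('mid scene',atz(s,295+228/4-.4,190+110/4-.4,.0935))
h=[atz(t,*R(*q),.09) for q in((588,116),(591,190))];print('holes',h,np.linalg.norm(h[0]-h[1]),(h[0]+h[1])/2)
p=[atz(t,*R(*q),.1155) for q in((560,149),(795,144))];print('pipe',p); d=p[0]-p[1];print('pipe ang',np.degrees(np.arctan2(d[1],d[0])))
pl=[atz(t,*R(*q),.09) for q in((492,62),(673,57),(690,243),(500,249))];print('plate',pl,np.mean(pl,0))
d=pl[0]-pl[1]+pl[3]-pl[2];print('plate ang',np.degrees(np.arctan2(d[1],d[0])))
print('chamber lid',atz(t,553,217,.171));print('tab',atz(t,411,252,.112))
print('scene hole',atz(s,195+(537-400)/4-.4,130+(415-260)/4-.4,.09))
E
```

```text
caddy [[0.6194 0.3103 0.04  ]
 [0.6108 0.1616 0.04  ]
 [0.5119 0.1671 0.04  ]
 [0.5211 0.3162 0.04  ]] [0.5658 0.2388 0.04  ] [0.0985 0.1489 0.0991 0.1494]
caddy y-axis ang 86.57088018133969
small [0.5639 0.285  0.09  ]
mid [0.5639 0.2379 0.09  ]
midlo [0.5409 0.2416 0.09  ]
midhi [0.586  0.2353 0.09  ]
large [0.5602 0.1904 0.09  ]
mid scene [0.5583 0.244  0.0935]
holes [array([ 0.566 , -0.0769,  0.09  ]), array([ 0.5273, -0.0777,  0.09  ])] 0.038671119671124986 [ 0.5467 -0.0773  0.09  ]
pipe [array([ 0.5468, -0.0555,  0.1155]), array([ 0.5503, -0.1765,  0.1155])]
pipe ang 91.66932760943538
plate [array([ 0.5939, -0.0267,  0.09  ]), array([ 0.5976, -0.1227,  0.09  ]), array([ 0.5002, -0.1292,  0.09  ]), array([ 0.4964, -0.0297,  0.09  ])] [ 0.547  -0.0771  0.09  ]
plate ang 92.16003575258081
chamber lid [ 0.5543 -0.3027  0.171 ]
tab [ 0.486  -0.0379  0.112 ]
scene hole [ 0.5684 -0.0764  0.09  ]
```

```bash
python3 - <<'E'
import cv2,pickle,numpy as np
p=pickle.load(open('top.pkl','rb'))['pixels'][195:270,375:475,::-1]
cv2.imwrite('pics/c2.png',cv2.resize(p,None,fx=8,fy=8,interpolation=cv2.INTER_CUBIC))
E
```

```text
(no output)
```

View pics/c2.png

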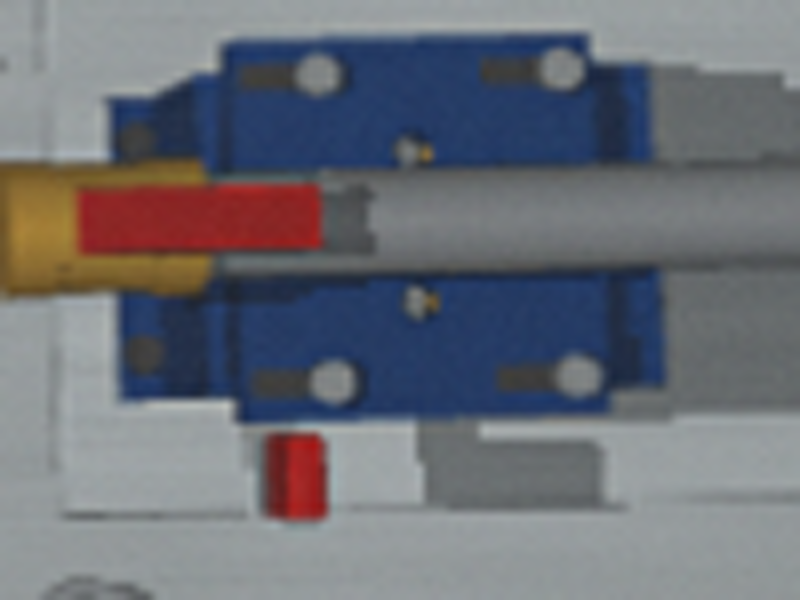

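The crop shows the holes at crop (415,152) and (420,302). That is 38.7 mm apart and centred at (0.547,-0.077), which matches the 39 mm pitch. The red tab at crop (297,475) is beside the plate, and the skid is yawed about +2°. The middle bolt (47 mm wide) is at (0.564,0.238). Moving above it now.

```bash
python3 -m crank '{"travel":[[2.8,-2.5,-0.2],[5.6,-4.9,-0.4],[8.3,-7.4,-0.6],[11.1,-9.8,-0.8],[13.9,-12.3,-1]],"turn":[[0,0,-5.4],[0,0,-10.7],[0,0,-16.1],[0,0,-21.4],[0,0,-26.8]],"gripper":[0,0,0,0,0]}' 40
python3 -m crank '{"travel":[[2.8,-2.5,-0.2],[5.6,-4.9,-0.4],[8.3,-7.4,-0.6],[11.1,-9.8,-0.8],[13.9,-12.3,-1]],"turn":[[0,0,-5.4],[0,0,-10.7],[0,0,-16.1],[0,0,-21.4],[0,0,-26.8]],"gripper":[0,0,0,0,0]}'
python3 -m crank '{"travel":[[2.8,-2.5,-0.2],[5.6,-4.9,-0.4],[8.3,-7.4,-0.6],[11.1,-9.8,-0.8],[13.9,-12.3,-1]],"turn":[[0,0,-5.4],[0,0,-10.7],[0,0,-16.1],[0,0,-21.4],[0,0,-26.8]],"gripper":[0,0,0,0,0]}'
python3 -m crank '{"travel":[[0,0,0],[0,0,0],[0,0,0],[0,0,0],[0,0,0]],"turn":[[0,0,0],[0,0,0],[0,0,0],[0,0,0],[0,0,0]],"gripper":[0,0,0,0,0]}'
python3 - <<'E'
from workcell import bot
import cv2,pickle
o=bot.observe();print(o['clock'],o['position'],o['tool_rot'],o['force'],o['qpos'])
f=bot.grab_frame('wrist');pickle.dump(f,open('wrist.pkl','wb'));cv2.imwrite('pics/w1.png',f['pixels'][:,:,::-1]);print(f['extrinsics'])
E
```

```text
clock: 0.6
position: [0.2877, 0.4831, 0.221]
tool_rot: [-3.141, 0.0, 2.431]
force: [0.6, 1.2, 0.2]
grip_width: 0.0851
finger_force: 0.0
clock: 1.1
position: [0.4267, 0.3602, 0.2111]
tool_rot: [-3.141, 0.0, 1.964]
force: [-0.0, 1.1, 0.0]
grip_width: 0.0854
finger_force: 0.0
clock: 1.6
position: [0.5657, 0.2372, 0.201]
tool_rot: [-3.141, 0.0, 1.496]
force: [-0.2, 0.2, 0.3]
grip_width: 0.0854
finger_force: 0.0
clock: 2.1
position: [0.5644, 0.239, 0.2014]
tool_rot: [-3.141, -0.0, 1.501]
force: [0.1, 0.9, 0.3]
grip_width: 0.0854
finger_force: 0.0
2.1 [0.56440337 0.2389844  0.20139243] [-3.14148782e+00 -3.32674537e-04  1.50088257e+00] [0.13957984 0.91303847 0.33310109] [-0.74993598  0.56343694  0.37558984  1.67901161 -0.24446734  0.94557035
 -0.35311284]
[[ 9.97538975e-01 -7.01127530e-02  4.41596526e-04 -5.46564030e-01]
 [-6.66999216e-02 -9.47003348e-01  3.14222500e-01  2.32321692e-01]
 [-2.16128111e-02 -3.13478645e-01 -9.49349264e-01  4.39207633e-01]
 [ 0.00000000e+00  0.00000000e+00  0.00000000e+00  1.00000000e+00]]
```

View pics/w1.png

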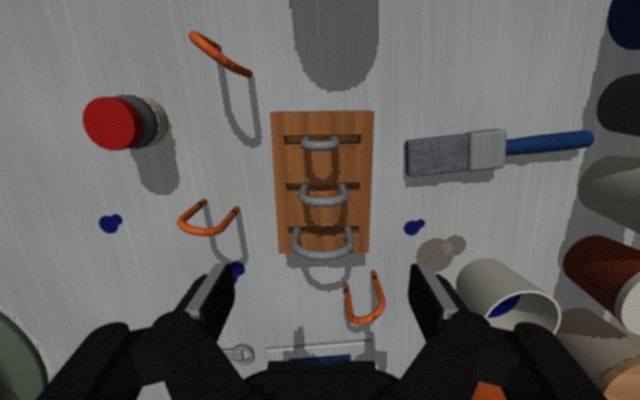

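The wrist picture shows the middle bolt's bow spanning columns 300–347 at row ~195, with the top of the bow at (324,204). Its legs enter the slot near row 187.

```bash
python3 - <<'E'
from h import *
np.set_printoptions(precision=4,suppress=True)
f=pickle.load(open('wrist.pkl','rb'))
print('cam',ray(f,320,200)[0])
print('bow',atz(f,324,203,.0895),atz(f,301,192,.070),atz(f,347,191,.070))
c=[atz(f,*q,.04) for q in((272,112),(374,111),(369,253),(279,253))];print('caddy',c,np.mean(c,0))
print('slot ends',atz(f,287,186,.04),atz(f,358,185,.04))
p=f['pixels'][160:265,265:380,::-1]
cv2.imwrite('pics/w1c.png',cv2.resize(p,None,fx=5,fy=5,interpolation=cv2.INTER_CUBIC))
E
```

```text
cam [0.5702 0.3194 0.3442]
bow [0.5672 0.2374 0.0895] [0.5463 0.2434 0.07  ] [0.5891 0.2413 0.07  ]
caddy [array([0.5231, 0.3161, 0.04  ]), array([0.6204, 0.3102, 0.04  ]), array([0.6125, 0.1599, 0.04  ]), array([0.5129, 0.1669, 0.04  ])] [0.5672 0.2383 0.04  ]
slot ends [0.5299 0.2425 0.04  ] [0.6028 0.2384 0.04  ]
```

View pics/w1c.png

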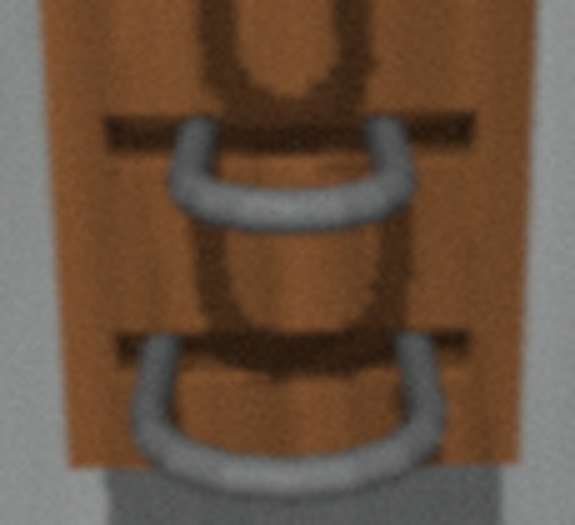

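The crop confirms the legs enter the slot at crop (201,130) and (384,130), centred at world (0.566,0.239). Descending to grip the legs across x.

```bash
python3 -m crank '{"travel":[[0.1,0,-3],[0.15,0,-6],[0.15,0,-9],[0.15,0,-12],[0.15,0,-14.9]],"turn":[[0,0,0.7],[0,0,0.7],[0,0,0.7],[0,0,0.7],[0,0,0.7]],"gripper":[0,0,0,0,0]}'
python3 -m crank '{"travel":[[0,0,0],[0,0,0],[0,0,0],[0,0,0],[0,0,0]],"turn":[[0,0,0],[0,0,0],[0,0,0],[0,0,0],[0,0,0]],"gripper":[0,0.2,0.3,0.4,0.45]}' 60
python3 -m crank '{"travel":[[0,0,0],[0,0,0],[0,0,0],[0,0,0],[0,0,0]],"turn":[[0,0,0],[0,0,0],[0,0,0],[0,0,0],[0,0,0]],"gripper":[0.5,0.6,0.7,0.8,0.8]}'
```

```text
clock: 2.65
position: [0.5661, 0.2386, 0.0512]
tool_rot: [3.142, -0.0, 1.512]
force: [1.7, -0.1, 0.1]
grip_width: 0.085
finger_force: 0.0
clock: 3.15
position: [0.5667, 0.2386, 0.0534]
tool_rot: [3.141, -0.001, 1.512]
force: [-1.5, 0.1, 0.8]
grip_width: 0.0469
finger_force: 0.5
clock: 3.65
position: [0.5668, 0.2387, 0.0537]
tool_rot: [3.141, -0.001, 1.512]
force: [-3.4, 0.1, 14.1]
grip_width: 0.0445
finger_force: 58.8
```

The opening reads 44.5 mm and there is a 14 N upward force, so the pads are on the curved part of the bow. I'll open, go 6 mm lower and regrip.

```bash
python3 -m crank '{"travel":[[0,0,0],[0,0,0],[0,0,0],[0,0,-0.4],[0,0,-0.7]],"turn":[[0,0,0],[0,0,0],[0,0,0],[0,0,0],[0,0,0]],"gripper":[0.3,0.3,0.3,0.3,0.3]}'
python3 -m crank '{"travel":[[0,0,0],[0,0,0],[0,0,0],[0,0,0],[0,0,0]],"turn":[[0,0,0],[0,0,0],[0,0,0],[0,0,0],[0,0,0]],"gripper":[0.5,0.8,0.8,0.8,0.8]}'
python3 -m crank '{"travel":[[0,0,0],[0,0,0],[0,0,0],[0,0,0],[0,0,0]],"turn":[[0,0,0],[0,0,0],[0,0,0],[0,0,0],[0,0,0]],"gripper":[0.8,0.8,0.8,0.8,0.8]}'
python3 - <<'E'
from workcell import bot
import cv2,pickle
o=bot.observe();print(o['clock'],o['position'],o['force'],o['moment'])
f=bot.grab_frame('wrist');pickle.dump(f,open('wrist2.pkl','wb'));cv2.imwrite('pics/w2.png',cv2.resize(f['pixels'][150:400,200:440,::-1],None,fx=2.4,fy=2.4))
E
```

```text
clock: 4.15
position: [0.5662, 0.2382, 0.0449]
tool_rot: [-3.141, 0.0, 1.512]
force: [0.3, 0.1, 0.4]
grip_width: 0.0599
finger_force: 0.0
clock: 4.65
position: [0.5663, 0.2382, 0.0453]
tool_rot: [-3.142, 0.0, 1.512]
force: [0.4, -0.1, -1.1]
grip_width: 0.0447
finger_force: 61.2
clock: 5.15
position: [0.5663, 0.2383, 0.0453]
tool_rot: [-3.142, -0.0, 1.512]
force: [-0.0, -0.7, -0.3]
grip_width: 0.0451
finger_force: 61.2
5.15 [0.56634194 0.23825689 0.04528908] [-0.03419793 -0.68504809 -0.31251164] [ 0.02014556  0.00883708 -0.00738813]
```

View pics/w2.png

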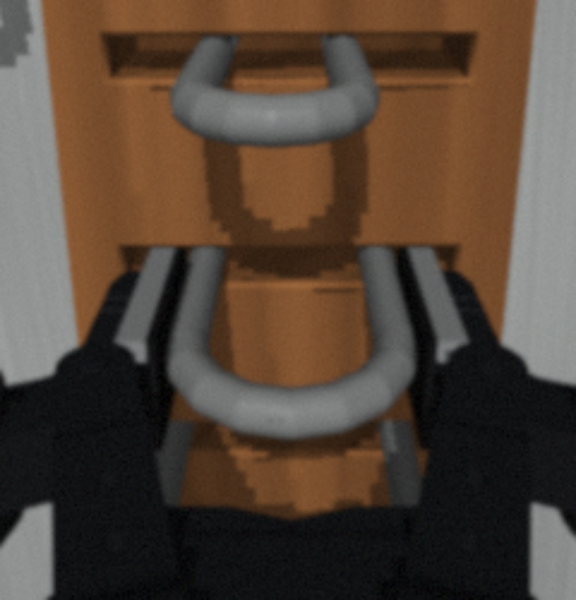

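The bolt is gripped squarely on its straight legs with no vertical load. The bow is at (321,321) in the full frame, and both legs sit between the pads. Lifting.

```bash
python3 -m crank '{"travel":[[0,0,2],[0,0,5],[0,0,9],[0,0,13],[0,0,16]],"turn":[[0,0,0],[0,0,0],[0,0,0],[0,0,0],[0,0,0]],"gripper":[0.8,0.8,0.8,0.8,0.8]}'
python3 -m crank '{"travel":[[-0.3,-3.5,0],[-0.6,-8.0,0],[-1.0,-12.5,0],[-1.3,-17,0],[-1.6,-21,0]],"turn":[[0,0,1],[0,0,2],[0,0,3],[0,0,4.5],[0,0,5.3]],"gripper":[0.8,0.8,0.8,0.8,0.8]}'
python3 -m crank '{"travel":[[0,-4,0],[-0.1,-7,0],[-0.2,-9,0],[-0.3,-10.5,0],[-0.3,-10.5,0]],"turn":[[0,0,0],[0,0,0],[0,0,0],[0,0,0],[0,0,0]],"gripper":[0.8,0.8,0.8,0.8,0.8]}'
python3 - <<'E'
from workcell import bot
import cv2,pickle,numpy as np
o=bot.observe();print(o['clock'],o['position'],o['tool_rot'],o['force'],o['moment'],o['grip_width'])
for n in('wrist','top','scene'):pickle.dump(bot.grab_frame(n),open(n+'3.pkl','wb'))
L=lambda n:pickle.load(open(n+'3.pkl','rb'))['pixels'][:,:,::-1]
a=cv2.resize(L('wrist')[170:400,200:440],(480,460));b=cv2.resize(L('scene')[60:210,130:290],(320,300),interpolation=cv2.INTER_CUBIC)
m=np.zeros((460,800,3),np.uint8);m[:,:480]=a;m[:300,480:]=b;cv2.imwrite('pics/w3.png',m)
E
```

```text
clock: 5.7
position: [0.5667, 0.2382, 0.2078]
tool_rot: [3.14, -0.001, 1.512]
force: [-0.6, 0.3, -1.2]
grip_width: 0.045
finger_force: 61.6
clock: 6.2
position: [0.5499, 0.026, 0.2055]
tool_rot: [3.141, 0.0, 1.605]
force: [1.1, -0.0, -1.3]
grip_width: 0.0453
finger_force: 61.6
clock: 6.7
position: [0.5471, -0.0786, 0.2054]
tool_rot: [3.142, 0.001, 1.602]
force: [0.3, 0.5, -1.3]
grip_width: 0.0451
finger_force: 61.6
6.7 [ 0.54707892 -0.07864738  0.20540138] [3.14155231e+00 5.49124924e-04 1.60184278e+00] [ 0.34172972  0.52389113 -1.31364418] [ 0.01042698  0.00022956 -0.00404176] 0.04512134733609468
```

View pics/w3.png

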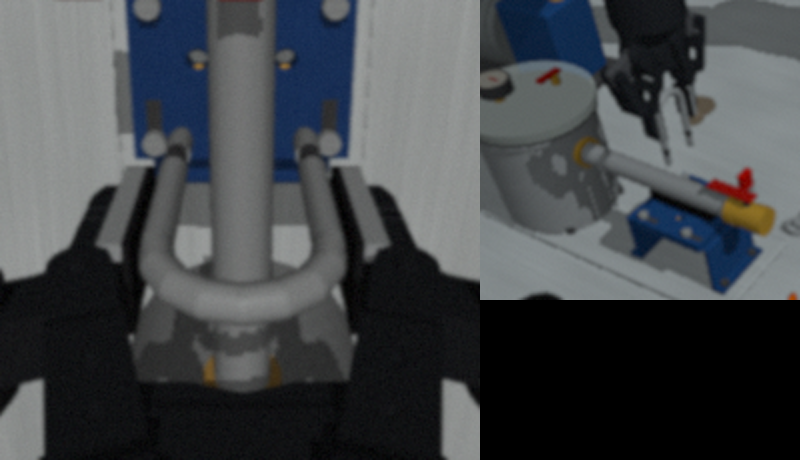

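The wrist picture shows the leg tips at crop (180,133) and (308,133), the bow centre at (243,300), and the holes ahead at (200,58) and (286,58). The legs straddle the pipe symmetrically, and nothing has been disturbed.

```bash
python3 - <<'E'
from h import *
np.set_printoptions(precision=4,suppress=True)
f=pickle.load(open('wrist3.pkl','rb'));g=lambda x,y:(200+x/2-.25,170+y/2-.25)
print('cam',ray(f,320,200)[0])
tip=[atz(f,*g(*q),.170) for q in((180,136),(308,136))];print('tips',tip,np.linalg.norm(tip[0]-tip[1]),np.mean(tip,0))
print('bow',atz(f,*g(243,298),.2495))
h=[atz(f,*g(*q),.09) for q in((200,59),(285.5,59))];print('holes',h,np.linalg.norm(h[0]-h[1]),np.mean(h,0))
p=[atz(f,*g(*q),.1155) for q in((241,30),(242,200))];print('pipe',p,np.degrees(np.arctan2((p[0]-p[1])[1],(p[0]-p[1])[0])))
m=np.mean(h,0);ang=np.radians(1.9);ux=np.array([np.cos(ang),np.sin(ang),0])
for off in(-9,0,4):print(off,proj(f,[m-ux*.0195,m+ux*.0195]))
t=pickle.load(open('top.pkl','rb'));print('top px of these holes',proj(t,h))
cv2.imwrite('pics/w3h.png',cv2.resize(f['pixels'][165:265,260:380,::-1],None,fx=6,fy=6,interpolation=cv2.INTER_CUBIC))
E
```

```text
cam [0.5447 0.002  0.3481]
tips [array([ 0.5274, -0.0794,  0.17  ]), array([ 0.5682, -0.0781,  0.17  ])] 0.04082426336524149 [ 0.5478 -0.0788  0.17  ]
bow [ 0.5473 -0.0772  0.2495]
holes [array([ 0.5285, -0.0784,  0.09  ]), array([ 0.5664, -0.0772,  0.09  ])] 0.03785621632801631 [ 0.5474 -0.0778  0.09  ]
pipe [array([ 0.5461, -0.058 ,  0.1155]), array([ 0.5488, -0.1337,  0.1155])] 92.04132815533634
-9 [[299.1056 199.3058]
 [343.1469 199.1943]]
0 [[299.1056 199.3058]
 [343.1469 199.1943]]
4 [[299.1056 199.3058]
 [343.1469 199.1943]]
top px of these holes [[427.6669 231.5277]
 [426.7689 213.4242]]
```

View pics/w3h.png

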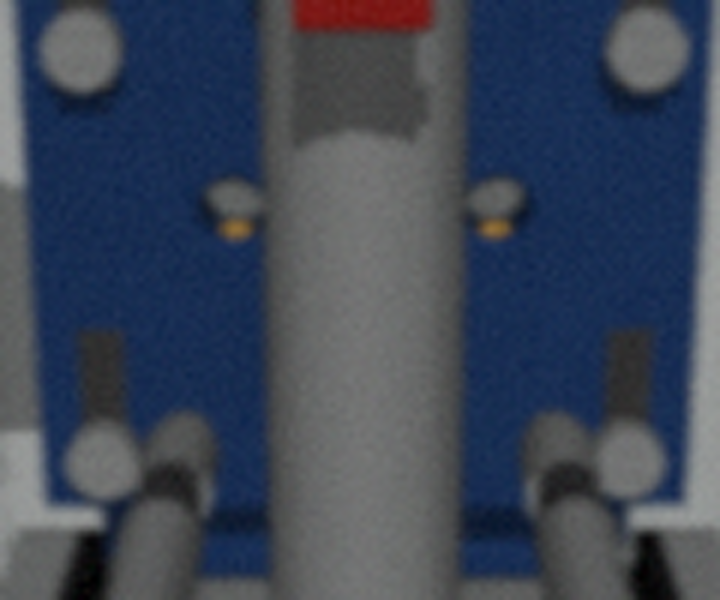

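The holes in the wrist crop are at (236,209) and (496,209), and the tips at (182,437) and (560,437), which puts them almost straight above the holes. Descending in two parts while watching the force.

```bash
python3 -m crank '{"travel":[[-0.05,0,-1],[-0.05,0,-2],[-0.05,0,-3],[-0.05,0,-4],[-0.05,0,-4.5]],"turn":[[0,0,0],[0,0,0],[0,0,0],[0,0,0],[0,0,0]],"gripper":[0.8,0.8,0.8,0.8,0.8]}'
python3 -m crank '{"travel":[[0,0,-0.5],[0,0,-1],[0,0,-1.5],[0,0,-2],[0,0,-2.4]],"turn":[[0,0,0],[0,0,0],[0,0,0],[0,0,0],[0,0,0]],"gripper":[0.8,0.8,0.8,0.8,0.8]}'
python3 - <<'E'
from workcell import bot
import cv2,pickle,numpy as np
o=bot.observe();print(o['clock'],o['position'],o['tool_rot'],o['force'],o['moment'],o['grip_width'])
f=bot.grab_frame('wrist');pickle.dump(f,open('wrist4.pkl','wb'))
cv2.imwrite('pics/w4.png',cv2.resize(f['pixels'][195:315,250:390,::-1],None,fx=5,fy=5,interpolation=cv2.INTER_CUBIC))
E
```

```text
clock: 7.35
position: [0.5464, -0.0766, 0.1589]
tool_rot: [-3.14, -0.0, 1.604]
force: [-0.6, -0.1, -2.0]
grip_width: 0.0445
finger_force: 61.6
clock: 7.85
position: [0.5468, -0.0767, 0.1359]
tool_rot: [-3.142, 0.0, 1.604]
force: [0.2, 0.8, -0.5]
grip_width: 0.0445
finger_force: 61.6
7.85 [ 0.54684595 -0.07673294  0.13591523] [-3.14155692e+00  7.67660215e-07  1.60431218e+00] [ 0.22045155  0.7955955  -0.52410978] [-0.0030487   0.01094872  0.07030553] 0.04447615757714343
```

View pics/w4.png

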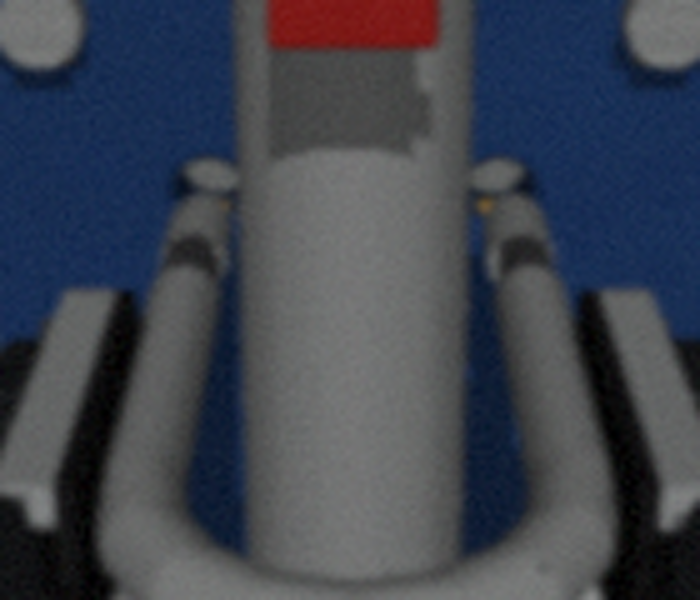

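The last picture shows the hole top edges at crop row 155 (centre ~188, columns 213 and 495). The tips are at row ~212, columns 203 and 516, still about 10 mm above the plate. Computing the offset.

```bash
python3 - <<'E'
from h import *
np.set_printoptions(precision=4,suppress=True)
f=pickle.load(open('wrist4.pkl','rb'));g=lambda x,y:(250+x/5-.4,195+y/5-.4)
for z in(.0985,.1006,.103):
    tip=[atz(f,*g(*q),z) for q in((203,190),(516,190))];print(z,'tip +y rim',tip,np.linalg.norm(tip[0]-tip[1]),np.mean(tip,0)-[0,.003,0])
h=[atz(f,*g(*q),.09) for q in((211,155),(497,155))];print('hole +y rim',h,np.linalg.norm(h[0]-h[1]),np.mean(h,0)-[0,.00475,0])
print('yellow',atz(f,*g(228,205),.09),atz(f,*g(486,205),.09))
p=f['pixels'][195:315,250:390].astype(int)
print(p[20:52,291-250].sum(1)//3, p[20:52,349-250].sum(1)//3)
E
```

```text
0.0985 tip +y rim [array([ 0.5272, -0.0748,  0.0985]), array([ 0.5673, -0.0735,  0.0985])] 0.040145334824297406 [ 0.5473 -0.0771  0.0985]
0.1006 tip +y rim [array([ 0.5274, -0.0739,  0.1006]), array([ 0.5671, -0.0726,  0.1006])] 0.039677486640362976 [ 0.5472 -0.0762  0.1006]
0.103 tip +y rim [array([ 0.5276, -0.0728,  0.103 ]), array([ 0.5668, -0.0715,  0.103 ])] 0.03914280300158093 [ 0.5472 -0.0752  0.103 ]
hole +y rim [array([ 0.5275, -0.0734,  0.09  ]), array([ 0.5656, -0.0721,  0.09  ])] 0.03810922475531327 [ 0.5465 -0.0775  0.09  ]
yellow [ 0.5298 -0.0806  0.09  ] [ 0.5645 -0.0794  0.09  ]
[51 45 53 50 45 49 51 55 53 47 47 58 83 99 95 94 92 79 65 73 85 83 84 81
 82 83 80 68 50 41 36 31] [48 56 51 55 52 50 50 53 52 51 50 59 89 97 98 98 98 91 65 57 69 70 72 72
 71 75 73 70 72 72 82 82]
```

```bash
python3 -m crank '{"travel":[[-0.06,-0.15,-0.2],[-0.06,-0.15,-0.5],[-0.06,-0.15,-0.7],[-0.06,-0.15,-0.9],[-0.06,-0.15,-1.0]],"turn":[[0,0,0],[0,0,0],[0,0,0],[0,0,0],[0,0,0]],"gripper":[0.8,0.8,0.8,0.8,0.8]}'
python3 -m crank '{"travel":[[0,0,-0.05],[0,0,-0.1],[0,0,-0.15],[0,0,-0.2],[0,0,-0.2]],"turn":[[0,0,0],[0,0,0],[0,0,0],[0,0,0],[0,0,0]],"gripper":[0.8,0.8,0.8,0.8,0.8]}'
```

```text
clock: 8.4
position: [0.5462, -0.0782, 0.1261]
tool_rot: [-3.141, -0.0, 1.604]
force: [-0.1, -0.4, -0.9]
grip_width: 0.0449
finger_force: 61.6
clock: 8.9
position: [0.5463, -0.0783, 0.1243]
tool_rot: [-3.142, 0.0, 1.604]
force: [0.2, 0.3, -0.3]
grip_width: 0.0448
finger_force: 61.6
```

```bash
python3 -m crank '{"travel":[[0,0,-0.05],[0,0,-0.1],[0,0,-0.15],[0,0,-0.2],[0,0,-0.2]],"turn":[[0,0,0],[0,0,0],[0,0,0],[0,0,0],[0,0,0]],"gripper":[0.8,0.8,0.8,0.8,0.8]}'
```

```text
clock: 9.4
position: [0.5462, -0.0783, 0.1222]
tool_rot: [-3.141, 0.0, 1.604]
force: [0.9, -0.6, -1.0]
grip_width: 0.0447
finger_force: 61.6
```

```bash
python3 -m crank '{"travel":[[0,0,-0.05],[0,0,-0.1],[0,0,-0.15],[0,0,-0.2],[0,0,-0.2]],"turn":[[0,0,0],[0,0,0],[0,0,0],[0,0,0],[0,0,0]],"gripper":[0.8,0.8,0.8,0.8,0.8]}'
```

```text
clock: 9.9
position: [0.5463, -0.0784, 0.1203]
tool_rot: [3.142, 0.0, 1.604]
force: [0.9, -1.0, -0.1]
grip_width: 0.0451
finger_force: 61.6
```

```bash
python3 -m crank '{"travel":[[0,0,-0.06],[0,0,-0.12],[0,0,-0.18],[0,0,-0.25],[0,0,-0.3]],"turn":[[0,0,0],[0,0,0],[0,0,0],[0,0,0],[0,0,0]],"gripper":[0.8,0.8,0.8,0.8,0.8]}'; python3 -c "
from workcell import bot;o=bot.observe();print(o['force'],o['moment'])"
```

```text
clock: 10.4
position: [0.5464, -0.0784, 0.1173]
tool_rot: [3.141, 0.0, 1.604]
force: [0.1, -2.8, 2.1]
grip_width: 0.0447
finger_force: 61.9
[ 0.12990933 -2.81200782  2.08901108] [-0.62357512 -0.04382348  0.01017009]
```

```bash
python3 -m crank '{"travel":[[0,-0.03,0],[0,-0.06,-0.05],[0,-0.06,-0.1],[0,-0.06,-0.15],[0,-0.06,-0.2]],"turn":[[0,0,0],[0,0,0],[0,0,0],[0,0,0],[0,0,0]],"gripper":[0.8,0.8,0.8,0.8,0.8]}'; python3 -c "
from workcell import bot;o=bot.observe();print(o['force'],o['moment'])"
```

```text
clock: 10.9
position: [0.5463, -0.0788, 0.1153]
tool_rot: [3.142, -0.0, 1.604]
force: [0.2, -0.5, 2.5]
grip_width: 0.0451
finger_force: 61.8
[ 0.16180144 -0.52696659  2.46458178] [-0.21306362  0.09431089  0.03409543]
```

```bash
python3 -m crank '{"travel":[[0,0,-0.1],[0,0,-0.2],[0,0,-0.3],[0,0,-0.4],[0,0,-0.4]],"turn":[[0,0,0],[0,0,0],[0,0,0],[0,0,0],[0,0,0]],"gripper":[0.8,0.8,0.8,0.8,0.8]}'; python3 -c "
from workcell import bot;o=bot.observe();print(o['force'],o['moment'])"
```

```text
clock: 11.4
position: [0.5461, -0.0788, 0.111]
tool_rot: [-3.141, 0.0, 1.604]
force: [1.4, -0.4, -4.7]
grip_width: 0.045
finger_force: 61.7
[ 1.40388315 -0.42617782 -4.70275496] [-0.22724594 -0.33509052 -0.03344369]
```

```bash
python3 -m crank '{"travel":[[0,0,-0.1],[0,0,-0.2],[0,0,-0.3],[0,0,-0.4],[0,0,-0.4]],"turn":[[0,0,0],[0,0,0],[0,0,0],[0,0,0],[0,0,0]],"gripper":[0.8,0.8,0.8,0.8,0.8]}'; python3 -c "
from workcell import bot;o=bot.observe();print(o['force'],o['moment'])"
```

```text
clock: 11.9
position: [0.5462, -0.0788, 0.107]
tool_rot: [-3.141, 0.0, 1.604]
force: [1.9, -1.0, -3.1]
grip_width: 0.0445
finger_force: 61.8
[ 1.9120255  -0.99647118 -3.1390909 ] [-0.22099152 -0.43479519  0.01746197]
```

```bash
python3 -m crank '{"travel":[[0.05,-0.02,-0.1],[0.05,-0.02,-0.2],[0.05,-0.02,-0.3],[0.05,-0.02,-0.4],[0.05,-0.02,-0.5]],"turn":[[0,0,0],[0,0,0],[0,0,0],[0,0,0],[0,0,0]],"gripper":[0.8,0.8,0.8,0.8,0.8]}'; python3 -c "
from workcell import bot;o=bot.observe();print(o['force'],o['moment'])"
```

```text
clock: 12.4
position: [0.5469, -0.079, 0.1023]
tool_rot: [3.141, -0.0, 1.604]
force: [1.5, 0.8, 2.6]
grip_width: 0.0446
finger_force: 62.2
[1.47728263 0.77660042 2.58870226] [ 0.06463639 -0.19322859 -0.02491204]
```

```bash
python3 -m crank '{"travel":[[0,0,-0.1],[0,0,-0.2],[0,0,-0.3],[0,0,-0.4],[0,0,-0.5]],"turn":[[0,0,0],[0,0,0],[0,0,0],[0,0,0],[0,0,0]],"gripper":[0.8,0.8,0.8,0.8,0.8]}'; python3 -c "
from workcell import bot;o=bot.observe();print(o['force'],o['moment'])"
```

```text
clock: 12.9
position: [0.5467, -0.0791, 0.0972]
tool_rot: [-3.142, -0.0, 1.604]
force: [-0.4, 0.7, 4.7]
grip_width: 0.0449
finger_force: 62.2
[-0.38749824  0.68844197  4.66619093] [ 0.09089996  0.01936392 -0.04224418]
```

```bash
python3 -m crank '{"travel":[[0,0,-0.1],[0,0,-0.2],[0,0,-0.3],[0,0,-0.4],[0,0,-0.4]],"turn":[[0,0,0],[0,0,0],[0,0,0],[0,0,0],[0,0,0]],"gripper":[0.8,0.8,0.8,0.8,0.8]}'; python3 -c "
from workcell import bot;o=bot.observe();print(o['force'],o['moment'])"
```

```text
clock: 13.4
position: [0.5467, -0.079, 0.093]
tool_rot: [-3.141, 0.0, 1.604]
force: [2.1, -0.5, -4.6]
grip_width: 0.045
finger_force: 61.7
[ 2.12627344 -0.46560497 -4.60873113] [ 0.06094524 -0.64691231 -0.0303427 ]
```

```bash
python3 -m crank '{"travel":[[0,0,-0.05],[0,0,-0.1],[0,0,-0.15],[0,0,-0.2],[0,0,-0.2]],"turn":[[0,0,0],[0,0,0],[0,0,0],[0,0,0],[0,0,0]],"gripper":[0.8,0.8,0.8,0.8,0.8]}'; python3 -c "
from workcell import bot;o=bot.observe();print(o['force'],o['moment'])"
```

```text
clock: 13.9
position: [0.5468, -0.079, 0.0912]
tool_rot: [-3.142, 0.0, 1.604]
force: [2.0, 0.5, -0.5]
grip_width: 0.045
finger_force: 62.3
[ 2.04834496  0.48352512 -0.54240382] [ 0.06711047 -0.3395646  -0.02984027]
```

```bash
python3 -m crank '{"travel":[[0.03,0,-0.03],[0.03,0,-0.06],[0.03,0,-0.09],[0.03,0,-0.12],[0.03,0,-0.15]],"turn":[[0,0,0],[0,0,0],[0,0,0],[0,0,0],[0,0,0]],"gripper":[0.8,0.8,0.8,0.8,0.8]}'; python3 -c "
from workcell import bot;o=bot.observe();print(o['force'],o['moment'])"
```

```text
clock: 14.4
position: [0.5471, -0.079, 0.0898]
tool_rot: [3.141, 0.0, 1.604]
force: [0.1, 0.3, 1.4]
grip_width: 0.045
finger_force: 62.3
[0.07346449 0.33853761 1.36962701] [ 0.11076265 -0.22287903  0.01709032]
```

```bash
python3 -m crank '{"travel":[[0,0,-0.02],[0,0,-0.04],[0,0,-0.06],[0,0,-0.08],[0,0,-0.1]],"turn":[[0,0,0],[0,0,0],[0,0,0],[0,0,0],[0,0,0]],"gripper":[0.8,0.8,0.8,0.8,0.8]}'; python3 -c "
from workcell import bot;o=bot.observe();print(o['force'],o['moment'])"
```

```text
clock: 14.9
position: [0.5472, -0.079, 0.0888]
tool_rot: [3.141, 0.0, 1.604]
force: [1.8, 0.2, 5.8]
grip_width: 0.0447
finger_force: 62.3
[1.7961811  0.23255641 5.80935528] [ 0.16132677 -0.22952352 -0.00647553]
```

```bash
python3 -m crank '{"travel":[[0,0,-0.02],[0,0,-0.04],[0,0,-0.06],[0,0,-0.08],[0,0,-0.1]],"turn":[[0,0,0],[0,0,0],[0,0,0],[0,0,0],[0,0,0]],"gripper":[0.8,0.8,0.8,0.8,0.8]}'; python3 -c "
from workcell import bot;o=bot.observe();print(o['force'],o['moment'])"
```

```text
clock: 15.4
position: [0.5473, -0.0791, 0.0885]
tool_rot: [3.141, -0.0, 1.604]
force: [-2.7, 1.9, 21.8]
grip_width: 0.045
finger_force: 63.6
[-2.66838128  1.89782467 21.80018373] [ 0.36877526  0.76176423 -0.00501421]
```

The push rose steeply to 22 N at the expected depth, so the bow is home. I'll release, rise, close the fingers, and check the bow height with a gentle press from above.

```bash
python3 -m crank '{"travel":[[0,0,0.04],[0,0,0.05],[0,0,0.05],[0,0,0.05],[0,0,0.05]],"turn":[[0,0,0],[0,0,0],[0,0,0],[0,0,0],[0,0,0]],"gripper":[0.4,0.3,0.25,0.25,0.25]}'
python3 -m crank '{"travel":[[0,0,1],[0,0,3],[0,0,5],[0,0,7],[0,0,7.5]],"turn":[[0,0,0],[0,0,0],[0,0,0],[0,0,0],[0,0,0]],"gripper":[0.25,0.25,0.25,0.25,0.25]}'
python3 -m crank '{"travel":[[0,0,0],[0,0,0],[0,0,0],[0,0,0],[0,0,0]],"turn":[[0,0,0],[0,0,0],[0,0,0],[0,0,0],[0,0,0]],"gripper":[0.6,1,1,1,1]}'
python3 -m crank '{"travel":[[0,0,-0.5],[0,0,-1.0],[0,0,-1.5],[0,0,-2.0],[0,0,-2.3]],"turn":[[0,0,0],[0,0,0],[0,0,0],[0,0,0],[0,0,0]],"gripper":[1,1,1,1,1]}'
```

```text
clock: 15.9
position: [0.5469, -0.079, 0.0882]
tool_rot: [-3.141, 0.0, 1.604]
force: [0.4, -0.1, 0.2]
grip_width: 0.064
finger_force: 0.0
clock: 16.4
position: [0.5479, -0.0792, 0.1658]
tool_rot: [3.139, 0.0, 1.604]
force: [-0.1, 0.8, -0.4]
grip_width: 0.0642
finger_force: 0.0
clock: 16.9
position: [0.5469, -0.0791, 0.1629]
tool_rot: [-3.141, 0.0, 1.604]
force: [0.4, -0.5, 0.0]
grip_width: 0.0002
finger_force: 0.0
clock: 17.4
position: [0.5469, -0.0791, 0.1396]
tool_rot: [-3.141, 0.0, 1.604]
force: [-0.2, -0.8, 0.4]
grip_width: -0.0
finger_force: 0.0
```

```bash
python3 -m crank '{"travel":[[0,0,-0.04],[0,0,-0.08],[0,0,-0.12],[0,0,-0.16],[0,0,-0.2]],"turn":[[0,0,0],[0,0,0],[0,0,0],[0,0,0],[0,0,0]],"gripper":[1,1,1,1,1]}'
```

```text
clock: 17.9
position: [0.5471, -0.0791, 0.1384]
tool_rot: [3.141, -0.0, 1.604]
force: [-0.6, -0.1, 0.0]
grip_width: 0.0002
finger_force: 0.0
```

```bash
python3 -m crank '{"travel":[[0,0,-0.02],[0,0,-0.04],[0,0,-0.06],[0,0,-0.08],[0,0,-0.1]],"turn":[[0,0,0],[0,0,0],[0,0,0],[0,0,0],[0,0,0]],"gripper":[1,1,1,1,1]}'
```

```text
clock: 18.4
position: [0.5472, -0.0791, 0.1374]
tool_rot: [3.141, 0.0, 1.604]
force: [0.3, -0.0, 3.5]
grip_width: -0.0001
finger_force: 1.9
```

```bash
python3 -m crank '{"travel":[[0,0,-0.02],[0,0,-0.03],[0,0,-0.04],[0,0,-0.05],[0,0,-0.06]],"turn":[[0,0,0],[0,0,0],[0,0,0],[0,0,0],[0,0,0]],"gripper":[1,1,1,1,1]}'
```

```text
clock: 18.9
position: [0.5473, -0.079, 0.1369]
tool_rot: [3.141, -0.0, 1.604]
force: [-0.8, -0.1, 7.8]
grip_width: -0.0003
finger_force: 3.7
```

```bash
python3 -m crank '{"travel":[[0,0,-0.02],[0,0,-0.03],[0,0,-0.04],[0,0,-0.05],[0,0,-0.06]],"turn":[[0,0,0],[0,0,0],[0,0,0],[0,0,0],[0,0,0]],"gripper":[1,1,1,1,1]}'
```

```text
clock: 19.4
position: [0.5474, -0.0791, 0.1366]
tool_rot: [3.141, -0.0, 1.604]
force: [-2.4, 0.8, 13.8]
grip_width: -0.0003
finger_force: 6.7
```

The bow is firmly home: height 136.6 mm against the expected 137, and the press feels stiff. Next is the fork: rise, go to the +y side of the tab, and descend.

```bash
python3 -m crank '{"travel":[[0,0,1.5],[0,0,4],[0,0,5],[-2,2.5,5],[-4.5,5,5]],"turn":[[0,0,0],[0,0,0],[0,0,0],[0,0,0],[0,0,0]],"gripper":[1,1,1,1,1]}'
python3 -m crank '{"travel":[[-1.0,1.5,0],[-1.7,2.2,0],[-1.7,2.2,-2],[-1.7,2.2,-5],[-1.7,2.2,-7]],"turn":[[0,0,0],[0,0,0],[0,0,0],[0,0,0],[0,0,0]],"gripper":[1,1,1,1,1]}'
python3 -m crank '{"travel":[[0,0,-1],[0,0,-1.8],[0,0,-1.8],[0,0,-1.8],[0,0,-1.8]],"turn":[[0,0,0],[0,0,0],[0,0,0],[0,0,0],[0,0,0]],"gripper":[1,1,1,1,1]}'
python3 - <<'E'
from h import *
from workcell import bot
np.set_printoptions(precision=4,suppress=True)
f=bot.grab_frame('wrist');hsv=cv2.cvtColor(f['pixels'],cv2.COLOR_RGB2HSV)
m=((hsv[...,0]<8)|(hsv[...,0]>172))&(hsv[...,1]>150)&(hsv[...,2]>50)
n,_,st,c=cv2.connectedComponentsWithStats(m.astype(np.uint8))
for i in range(1,n):
    if st[i,4]>40:
        x,y,w,h,a=st[i];print(st[i],c[i],'corners@.112',atz(f,x,y,.112)[:2],atz(f,x+w,y+h,.112)[:2])
cv2.imwrite('pics/w5.png',f['pixels'][:,:,::-1])
t=pickle.load(open('top.pkl','rb'));print(atz(t,412.7,254,.112))
E
```

```text
clock: 19.9
position: [0.5017, -0.0288, 0.1858]
tool_rot: [3.141, 0.0, 1.603]
force: [0.4, 0.3, -0.5]
grip_width: -0.0001
finger_force: 0.0
clock: 20.4
position: [0.4849, -0.0074, 0.1146]
tool_rot: [-3.141, 0.0, 1.604]
force: [0.3, 1.0, 0.8]
grip_width: -0.0002
finger_force: 0.0
clock: 20.9
position: [0.4855, -0.0071, 0.0988]
tool_rot: [3.14, -0.0, 1.604]
force: [-0.4, 0.1, 0.0]
grip_width: -0.0001
finger_force: 0.0
[ 451  265   52   84 3066] [475.9948 301.5923] corners@.112 [0.5479 0.0025] [ 0.5852 -0.0476]
[316 334  11  11 103] [320.8835 339.3786] corners@.112 [ 0.4842 -0.0401] [ 0.4902 -0.0472]
[625 392  15   8  82] [633.4146 396.1341] corners@.112 [ 0.6663 -0.0787] [ 0.6783 -0.0852]
[ 0.482  -0.0413  0.112 ]
```

```bash
python3 -m crank '{"travel":[[0.01,-0.4,0],[0.03,-0.8,0],[0.04,-1.2,0],[0.05,-1.6,0],[0.06,-1.8,0]],"turn":[[0,0,0],[0,0,0],[0,0,0],[0,0,0],[0,0,0]],"gripper":[1,1,1,1,1]}'
```

```text
clock: 21.45
position: [0.4856, -0.0257, 0.0981]
tool_rot: [-3.142, 0.0, 1.604]
force: [-0.0, -0.7, 0.3]
grip_width: -0.0
finger_force: 0.0
```

```bash
python3 -m crank '{"travel":[[0.01,-0.2,0],[0.01,-0.4,0],[0.02,-0.6,0],[0.03,-0.8,0],[0.03,-1.0,0]],"turn":[[0,0,0],[0,0,0],[0,0,0],[0,0,0],[0,0,0]],"gripper":[1,1,1,1,1]}'
```

```text
clock: 21.95
position: [0.486, -0.035, 0.0981]
tool_rot: [-3.141, -0.0, 1.604]
force: [0.7, 3.7, 0.4]
grip_width: 0.0002
finger_force: 1.9
```

```bash
python3 -m crank '{"travel":[[0,-0.1,0],[0.01,-0.2,0],[0.01,-0.3,0],[0.01,-0.4,0],[0.02,-0.5,0]],"turn":[[0,0,0],[0,0,0],[0,0,0],[0,0,0],[0,0,0]],"gripper":[1,1,1,1,1]}'
```

```text
clock: 22.45
position: [0.4861, -0.04, 0.0981]
tool_rot: [-3.142, -0.0, 1.604]
force: [-0.3, 4.4, 1.2]
grip_width: -0.0001
finger_force: 2.1
```

```bash
python3 -m crank '{"travel":[[0,-0.05,0],[0,-0.1,0],[0.01,-0.15,0],[0.01,-0.2,0],[0.01,-0.25,0]],"turn":[[0,0,0],[0,0,0],[0,0,0],[0,0,0],[0,0,0]],"gripper":[1,1,1,1,1]}'
```

```text
clock: 22.95
position: [0.4862, -0.0426, 0.0981]
tool_rot: [-3.142, -0.0, 1.604]
force: [-0.2, 3.5, 0.3]
grip_width: 0.0001
finger_force: 2.1
```

```bash
python3 -m crank '{"travel":[[0,-0.05,0],[0,-0.1,0],[0.01,-0.15,0],[0.01,-0.2,0],[0.01,-0.2,0]],"turn":[[0,0,0],[0,0,0],[0,0,0],[0,0,0],[0,0,0]],"gripper":[1,1,1,1,1]}'
```

```text
clock: 23.45
position: [0.4862, -0.0435, 0.0981]
tool_rot: [-3.141, -0.001, 1.605]
force: [-1.1, 11.3, 2.9]
grip_width: -0.0001
finger_force: 5.8
```

```bash
python3 -m crank '{"travel":[[0,-0.05,0],[0,-0.1,0],[0.01,-0.15,0],[0.01,-0.15,0],[0.01,-0.15,0]],"turn":[[0,0,0],[0,0,0],[0,0,0],[0,0,0],[0,0,0]],"gripper":[1,1,1,1,1]}'
```

```text
clock: 23.95
position: [0.4862, -0.0437, 0.0981]
tool_rot: [-3.141, -0.003, 1.606]
force: [-1.7, 20.3, 5.0]
grip_width: -0.0
finger_force: 10.1
```

The fork met a hard stop (20 N). I'll back off, rise clear, and compare the tab's position before and after in the top camera.

```bash
python3 -m crank '{"travel":[[0,0.5,0],[0,1.5,0],[0,2.5,1],[0,2.5,4],[0,2.5,8]],"turn":[[0,0,0],[0,0,0],[0,0,0],[0,0,0],[0,0,0]],"gripper":[1,1,1,1,1]}'
python3 -m crank '{"travel":[[0,3,3],[-2,8,5],[-2,12,6],[-2,16,6],[-2,20,6]],"turn":[[0,0,0],[0,0,0],[0,0,0],[0,0,0],[0,0,0]],"gripper":[1,1,1,1,1]}'
python3 -m crank '{"travel":[[0,3,0],[0,6,0],[0,10,0],[0,10,0],[0,10,0]],"turn":[[0,0,0],[0,0,0],[0,0,0],[0,0,0],[0,0,0]],"gripper":[1,1,1,1,1]}'
python3 - <<'E'
from h import *
from workcell import bot
np.set_printoptions(precision=4,suppress=True)
f1=bot.grab_frame('top');pickle.dump(f1,open('top9.pkl','wb'));pickle.dump(bot.grab_frame('scene'),open('scene9.pkl','wb'))
for f in(pickle.load(open('top.pkl','rb')),f1):
    hsv=cv2.cvtColor(f['pixels'],cv2.COLOR_RGB2HSV)[235:270,390:450]
    m=((hsv[...,0]<8)|(hsv[...,0]>172))&(hsv[...,1]>120)&(hsv[...,2]>40)
    ys,xs=np.nonzero(m);print(m.sum(),xs.mean()+390,xs.min()+390,xs.max()+390,ys.mean()+235,atz(f,xs.max()+390.5,ys.mean()+235,.112))
p0=pickle.load(open('top.pkl','rb'))['pixels'].astype(int);d=np.abs(p0-f1['pixels']).max(2)>40
n,_,st,c=cv2.connectedComponentsWithStats(d.astype(np.uint8))
print([tuple(s) for s in st[1:] if s[4]>8])
E
```

```text
clock: 24.45
position: [0.4855, -0.0208, 0.178]
tool_rot: [-3.139, 0.001, 1.604]
force: [1.0, 0.7, 0.4]
grip_width: 0.0001
finger_force: 0.0
clock: 24.95
position: [0.4662, 0.181, 0.2387]
tool_rot: [3.14, -0.001, 1.604]
force: [0.9, -0.5, 0.9]
grip_width: -0.0001
finger_force: 0.0
clock: 25.45
position: [0.4661, 0.2795, 0.2377]
tool_rot: [-3.141, 0.001, 1.605]
force: [0.4, -0.2, 0.9]
grip_width: 0.0003
finger_force: 0.0
69 411.8985507246377 409 415 254.20289855072463 [ 0.4816 -0.047   0.112 ]
67 419.8805970149254 417 423 254.1492537313433 [ 0.4818 -0.0633  0.112 ]
[(np.int32(93), np.int32(195), np.int32(467), np.int32(205), np.int32(32427)), (np.int32(273), np.int32(203), np.int32(24), np.int32(20), np.int32(124)), (np.int32(427), np.int32(211), np.int32(7), np.int32(9), np.int32(29)), (np.int32(277), np.int32(219), np.int32(19), np.int32(6), np.int32(75)), (np.int32(428), np.int32(227), np.int32(6), np.int32(7), np.int32(23)), (np.int32(382), np.int32(243), np.int32(2), np.int32(16), np.int32(29)), (np.int32(408), np.int32(248), np.int32(16), np.int32(14), np.int32(188)), (np.int32(435), np.int32(259), np.int32(9), np.int32(2), np.int32(11))]
```

The tab moved 16.3 mm, so the fork is fully in. The only changes in the top view are the middle bolt, the clamp and the tab, apart from the arm and its shadow. Handing in.

```bash
python3 -c "
from workcell import bot;print(bot.job_done())"
```

```text
the job is handed in; nothing more can be done
None
```

The middle U-bolt is home on the pipe, with its bow at 136.6 mm against the expected 137 mm. The fork is fully in (16.3 mm measured travel), the gripper has let go and moved clear, and the job was handed in at about 25.5 s; no verdict came back.

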